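# Third hand: hold the loose end rail on a serving tray against a sprung stop

### The arm

A 6-joint arm with a two-finger parallel gripper is mounted at the origin on a cart in front of the work surface, level with it; the furniture and walls round the work are solid. World frame = base frame: x ahead of the robot, y to its left, z up, the work surface at z = 0. Lengths are in m, angles in rad, forces in N, time in s.
With the tool pointing down it reaches from about 0.325 to 0.775 m from the base axis. Payload 9.3 kg.
Tool frame: the origin (TCP) lies at the very end of the fingers, on their centre line; the grasp point (between the pads) lies manip.grip_point_offset behind it (manip.grip_point_offset is the distance from the TCP to the grasp point, in m); z points along the fingers, y is the line along which they close (so a half turn about z gives the same grasp; the last joint's range is limited). The gripper opens to 85 mm and grips with 20 to 120 N. Pads are 22 mm wide; open, the fingers measure 114 mm over their backs; the gripper's body (76 mm by 85 mm) begins 54 mm behind the grasp point. The pads swing forward as they close: fully open they stand 13 mm farther back than shut.
Start: joints at [1.121, 0.259, 0.021, 1.334, 0, 1.418], TCP at [0.161, 0.526, 0.231] pointing down, gripper open.
Joint ranges: [-3.04, 3.04], [-0.91, 1.82], [-1.04, 1.36], [-1.92, 1.95], [-1.52, 1.45], [-3.14, 3.14]. Speed limits (rad/s): [2.22, 2.22, 2.79, 3.14, 3.14, 3.14].

### API

Orientations are given as [roll, pitch, yaw] about the fixed x, y, z axes, in that order (R = Rz(yaw) Ry(pitch) Rx(roll)).
In Python, from workcell import manip gives the robot as it stands.
- The arm moves only by the tool apply_moves, never from a script. Its arguments are lists of equal length, an entry for each row: "linear": the shift along the tool's x, y, z in cm, a list of three; "turn": the turn, a rotation vector about the tool's x, y, z in degrees, a list of three; "jaw": the closure in counts, from 0 (fully open) to 255 (shut). A call has exactly 8 rows; each row is the pose to reach, as a shift and turn from the pose commanded when the call began, along the tool's axes at that moment; what a row does not reach only later rows make up. A row lasts 1/10 s, in which the tool goes at most 50 mm and 8.59 degrees, less where a joint would pass 70% of its speed; a pose out of reach is approached as far as the arm can. A call with a gripper value outside its range is refused whole. The fingers move at their own pace and stop on an object; the grip force is fixed at half the most. Time passes only in rows, so rows that repeat a pose let the fingers close, or fill a call up. It gives the time, the measured TCP pose, the force, the opening and the grip force at its end, in the units of the state.
- manip.read_state(): the state, without advancing time (a new reading comes with each control period).
- manip.snapshot(name): name is "scene" or "side" or "wrist"; returns (picture, depth): 420x560x3 uint8, blue, green, red; 420x560 float32, m along the optical axis (not along the pixel's ray), 0 where there is no reading.
- manip.calibration(name): a dict with "vfov" (degrees; the focal length in pixels is half the picture's height over the tangent of half this angle, whatever the lens; pixels are square), "cx", "cy" (the principal point, pixels), "origin" and "attitude" of the camera in the world; the wrist camera has in their place "mount" (4x4, takes a point from camera to tool coordinates, whose origin is the TCP and whose axes are the flange's). Camera axes: x right, y down, z forward; pixel columns grow to the right and rows downward; lengths in m; the calibration is good to about 2 mm. A picture is of the moment at which its call begins: read the wrist's pose just before it. calibration takes no time and is no camera call.
- manip.hand_in(): hands the job in; it is judged then, once.
The state is a dict: "t": time; "joint_positions": joint angles; "qvel": joint speeds; "tau": joint torques, N m; "tcp_pos": TCP position; "tcp_rot": TCP orientation; "wrist_force": force on the tool from outside, world axes, zero at the start; "torque": the same for the moment, N m; "opening": finger opening in m; "grasp_force": force on a finger pad.
Only numpy, scipy, OpenCV 4.12 (cv2) and the standard library are available. Lean on these libraries where they do the work, as an engineer would, in place of code of your own. Each camera call takes 0.05 s, during which the arm holds its last target. There are 200 camera calls.

### The job

The small wooden serving tray on the work board has lost the end rail at its open end: pick up the upright slat that is as long as the tray is wide (not the shorter spare), stand it on the board and lay it flush along the tray's open edge, its ends level with the tray's sides. Then push the tray with it squarely against the sprung stop until the stop's pointer tip stands between the two black ridges (about 12 N, never to the end of its travel), keep that push steady for three seconds so that someone can drive the screws, and finish while still holding the rail pressed there. Leave the shorter slat and the things round the work where they are.

Things in the scene. Friction and masses are not known exactly. Their poses are not given: they have to be found in the camera images.
- stop: Sprung stop fixed on the flat work board (board top z = 0.014): grey housing 130 mm wide (x), 40 mm high, 34 to 80 mm along +y from the origin; before it an upright aluminium plate 120 mm wide, 46 mm high, 10 mm thick. Origin: on the board below the middle of the plate's front face at rest. x: along the face; +y: direction of pressing in, away from the tray; z up.
- stop_plate (a joint): How far the stop's plate is pressed in along the stop's +y: 0 at rest, 0.024 m at the end of travel. Spring 1 N per mm, no preload: 12 N at 0.012. The tip of the dark pointer on the plate, seen on top of the housing, is level with the first black ridge at 0.008 and with the second at 0.016.
- plate_face (a point): Middle of the front face of the stop's sprung plate, 23.5 mm above the board; it moves with the plate. Axes as the stop's.
- tray: Loose light-wood tray, 0.4 to 0.65 kg: floor panel 120 (x) x 120 (y) x 15 mm; side walls 8 mm thick, 30 mm high at x = -60 and 60 mm; a fixed end rail 120 x 14 x 50 mm high at the +y end, its outer face at y = 74 mm, 12 to 30 mm short of the stop's plate. Open edge (flat, no rail) at y = -60 mm. Origin: middle of the panel's underside, on the board; z up.
- rail: The loose end rail: light-wood slat 120 mm long (x), 14 mm thick (y), 50 mm high (z), 0.1 kg, standing on edge on the board; both faces alike, either may go to the tray. Origin: middle of its underside. Gripped across its thickness with the fingertips 18 mm or more above its underside, the fingers pass over the tray's panel.
- spare_slat: Spare slat of the same wood, thickness and height but only 85 mm long; not the part wanted. It and the rail stand beside one another and may be in either place. Origin: middle of its underside, x along its length.
- matchbox: Bystander: matchbox 54 x 41 x 15 mm, on the board's far left corner. Origin: underside.
- tomato: Bystander: tomato, 60 mm, behind the board. Origin: underside.
- gas_lighter: Bystander: long gas lighter 182 x 22 x 24 mm, lying behind the board. Origin: underside.
- peeler: Bystander: peeler 170 x 25 x 18 mm, lying to the right of the board. Origin: underside.

How it is judged:
By the outcome, as a careful person would: the job done as asked, in the order asked, and still so for the second after the job is handed in, while the arm keeps its last pose, push and grip.
It also fails if it takes over 51 s, if anything falls off the work surface, if the arm or the gripper's body presses on something with over 40 N, if the wrist force passes 120 N, or if a joint passes its speed limit or range.

## Working session

There is one attempt and no reset: what is moved stays moved. The work goes in short steps, Python scripts to look and compute and a tool call to move; the robot and the scene stay as the last step left them, time stands still between calls to the robot, and variables do not carry over. Pictures are saved under pics/ and viewed, at most 10 in all, crops included, and the job is handed in when it is done.

Besides the shell and the picture viewer there is one more tool, called after ">>>" as a command line: name --argument value ..., lists and objects as JSON in quotes. apply_moves: Moves the arm, as the interface text tells. Its arguments: {"type":"object","properties":{"linear":{"type":"array","items":{"type":"array","items":{"type":"number"}}},"turn":{"type":"array","items":{"type":"array","items":{"type":"number"}}},"jaw":{"type":"array","items":{"type":"number"}}},"required":["linear","turn","jaw"]}

```bash
mkdir -p pics; ls; cat > h.py <<'E'
import numpy as np, cv2
from scipy.spatial.transform import Rotation as R
from workcell import manip
def cam(name, st=None):
    c=manip.calibration(name); f=210/np.tan(np.radians(c["vfov"])/2)
    if "mount" in c:
        st=st or manip.read_state()
        T=np.eye(4); T[:3,:3]=R.from_euler('xyz',st["tcp_rot"]).as_matrix() if np.size(st["tcp_rot"])==3 else np.array(st["tcp_rot"]); T[:3,3]=st["tcp_pos"]
        T=T@np.array(c["mount"]); return f,c["cx"],c["cy"],T[:3,:3],T[:3,3]
    A=np.array(c["attitude"]); A=R.from_euler('xyz',A).as_matrix() if A.size==3 else A
    return f,c["cx"],c["cy"],A,np.array(c["origin"])
def ray(K,uv,z):
    f,cx,cy,A,o=K; uv=np.atleast_2d(uv).astype(float)
    d=np.c_[(uv[:,0]-cx)/f,(uv[:,1]-cy)/f,np.ones(len(uv))]@A.T
    return o+d*((z-o[2])/d[:,2])[:,None]
def cloud(K,dep):
    f,cx,cy,A,o=K; v,u=np.mgrid[:420,:560]
    p=np.dstack([(u-cx)/f*dep,(v-cy)/f*dep,dep])@A.T+o
    p[dep<=0]=np.nan; return p
def proj(K,p):
    f,cx,cy,A,o=K; q=(np.atleast_2d(p)-o)@A; return np.c_[q[:,0]/q[:,2]*f+cx,q[:,1]/q[:,2]*f+cy]
E
python3 - <<'E'
from h import *
s=manip.read_state(); print(s, manip.grip_point_offset)
for n in ["scene","side","wrist"]:
    print(n,manip.calibration(n))
    im,d=manip.snapshot(n); cv2.imwrite(f"pics/{n}0.png",im); np.save(f"{n}0.npy",d)
a=cv2.imread("pics/scene0.png");b=cv2.imread("pics/side0.png")
E
```

```text
pics
{'t': 0.0, 'joint_positions': array([ 1.12142199e+00,  2.59215861e-01,  2.07598054e-02,  1.33369767e+00,
       -3.72638922e-05,  1.41817599e+00]), 'qvel': array([ 2.79854132e-04,  1.01072053e-03, -1.70362393e-03,  3.14888110e-04,
        8.47260804e-05,  2.29875379e-04]), 'tau': array([ 1.52130113e-03, -5.55635333e+01,  3.44536614e+01,  1.37055878e-02,
       -1.03764783e-04,  8.61304926e-06]), 'tcp_pos': array([0.1607326 , 0.52569717, 0.23065254]), 'tcp_rot': array([-3.14024536e+00, -1.69533276e-04,  2.84483857e+00]), 'wrist_force': array([-0.147409  , -0.88496858, -0.83072446]), 'torque': array([ 0.00078966, -0.01303203, -0.01878712]), 'grasp_force': 0.0, 'opening': 0.08541585794008119} 0.0187
scene {'vfov': 42.44664890256407, 'cx': 275.4790080771922, 'cy': 211.45415744014994, 'origin': array([-0.01847373, -0.94705696,  0.81420786]), 'attitude': array([-2.2168807 ,  0.01247455, -0.63547907])}
side {'vfov': 42.19133722427275, 'cx': 281.0898305235238, 'cy': 210.01327640264645, 'origin': array([0.329201  , 0.70014301, 0.74789174]), 'attitude': array([-2.23785794,  0.01068625, -2.86371602])}
wrist {'vfov': 67.767022215074, 'cx': 279.24161029690515, 'cy': 205.70741393218833, 'mount': array([[-1.13441897e-03, -9.60730301e-01, -2.77481533e-01,
         6.90612106e-02],
       [ 9.99998991e-01, -1.32722367e-03,  5.07010935e-04,
        -2.25550168e-03],
       [-8.55380826e-04, -2.77480677e-01,  9.60730837e-01,
        -1.44185612e-01],
       [ 0.00000000e+00,  0.00000000e+00,  0.00000000e+00,
         1.00000000e+00]])}
```

View pics/scene0.png

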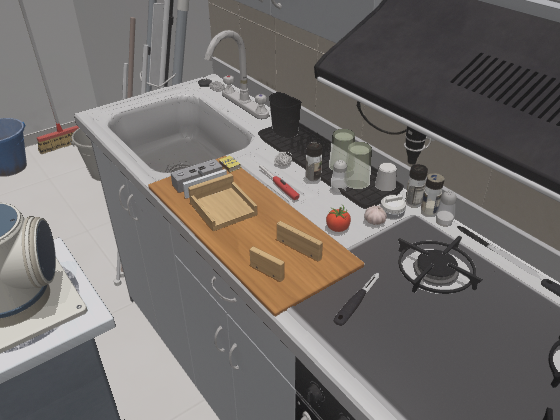

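View pics/side0.png

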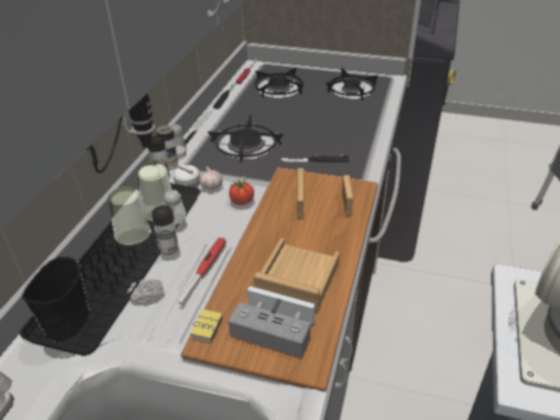

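The scene view shows the stop (203,178), the tray (222,203), and two slats at (267,262) and (299,240); the farther one looks longer. Next I'll measure from the depth images.

```bash
cat > m.py <<'E'
from h import *
for n in ["scene","side"]:
    K=cam(n); d=np.load(n+"0.npy"); P=cloud(K,d); im=cv2.imread(f"pics/{n}0.png")
    z=P[...,2]; reg=(P[...,0]>.3)&(P[...,0]<.8)&(abs(P[...,1])<.6)
    b=reg&(z>0.008)&(z<0.02); print(n,"board z",np.nanmedian(z[b]),"x",np.percentile(P[b][:,0],[1,99]),"y",np.percentile(P[b][:,1],[1,99]))
    for lo,hi in [(0.057,0.073),(0.045,0.07),(0.036,0.052)]:
        m=(reg&(z>lo)&(z<hi)).astype(np.uint8)
        k,L,st,c=cv2.connectedComponentsWithStats(m)
        for i in range(1,k):
            if st[i,4]<25: continue
            q=P[L==i]; (cx,cy),(w,h),a=cv2.minAreaRect(q[:,:2].astype(np.float32))
            print(lo,st[i,:5],"ctr",np.round([cx,cy],4),"size",np.round([w,h],4),"ang",round(a,1),"z",round(float(np.median(q[:,2])),4))
E
python3 m.py
```

```text
scene board z 0.01486150286916349 x [0.40432513 0.78964038] y [-0.53958974  0.20968307]
0.057 [306 157  16  10  86] ctr [ 0.7707 -0.0289] size [0.026  0.0398] ang 50.4 z 0.0654
0.057 [183 169  44  17 176] ctr [0.5119 0.1035] size [0.0436 0.121 ] ang 86.4 z 0.0604
0.057 [333 170  12   7  61] ctr [ 0.7877 -0.1042] size [0.0137 0.0314] ang 24.7 z 0.0646
0.057 [188 173  45  20 256] ctr [0.5103 0.0579] size [0.0201 0.1202] ang 86.2 z 0.0635
0.057 [277 221  46  26 321] ctr [ 0.5601 -0.2335] size [0.0181 0.1195] ang 13.8 z 0.064
0.057 [250 246  35  22 256] ctr [ 0.4586 -0.2515] size [0.0176 0.0859] ang 15.4 z 0.0638
0.045 [ 171  159   73   44 1370] ctr [0.5093 0.0789] size [0.181  0.1312] ang 83.5 z 0.0558
0.045 [306 158  16  13 129] ctr [ 0.7709 -0.0291] size [0.026  0.0402] ang 50.4 z 0.0585
0.045 [332 170  13  12 108] ctr [ 0.786  -0.1056] size [0.0181 0.035 ] ang 24.7 z 0.0555
0.045 [328 206  19  14 122] ctr [ 0.6903 -0.2169] size [0.0401 0.0423] ang 67.3 z 0.0472
0.045 [203 208  11  13  28] ctr [ 0.4454 -0.0315] size [0.0543 0.0079] ang 82.8 z 0.0458
0.045 [277 221  46  31 521] ctr [ 0
[... 2889 characters left out ...]
036 [297 205   7   7  39] ctr [ 0.5454 -0.1753] size [0.0127 0.0068] ang 13.4 z 0.0435
0.036 [174 207  11  13  79] ctr [ 0.7805 -0.0939] size [0.0324 0.0137] ang 71.2 z 0.045
0.036 [157 233  21  14 124] ctr [ 0.7696 -0.0081] size [0.0399 0.0182] ang 37.5 z 0.0437
0.036 [261 238  24  36 210] ctr [ 0.5582 -0.0206] size [0.1011 0.0095] ang 85.2 z 0.0438
0.036 [255 252  85  53 636] ctr [0.5037 0.0012] size [0.135  0.1194] ang 85.0 z 0.0439
0.036 [248 293  28  16 194] ctr [0.5464 0.1033] size [0.0255 0.0512] ang 86.6 z 0.0432
0.036 [279 303  36  17 258] ctr [0.4822 0.1088] size [0.0292 0.0617] ang 89.2 z 0.0432
0.036 [229 321  82  30 532] ctr [0.5116 0.1637] size [0.134  0.0403] ang 11.7 z 0.0443
```

>>> apply_moves --linear '[[-39,-39,0],[-39,-39,0],[-39,-39,0],[-39,-39,0],[-39,-39,0],[-39,-39,0],[-39,-39,0],[-39,-39,0]]' --turn '[[0,0,-12],[0,0,-12],[0,0,-12],[0,0,-12],[0,0,-12],[0,0,-12],[0,0,-12],[0,0,-12]]' --jaw '[0,0,0,0,0,0,0,0]'

```text
t: 0.95
tcp_pos: [0.3481, 0.1726, 0.2314]
tcp_rot: [3.141, 0.001, 3.055]
wrist_force: [0.9, 0.6, -0.8]
opening: 0.0853
grasp_force: 0.0
```

```bash
cat >> h.py <<'E'
def rel(p,toolY=None):
    "shift (cm) and turn (deg) in tool axes to reach TCP p with tool y at world angle toolY (deg)"
    s=manip.read_state(); A=R.from_euler('xyz',s["tcp_rot"])
    B=A if toolY is None else R.from_euler('xyz',[np.pi,0,np.radians(toolY+90)])
    print("t",s["t"],"tcp",np.round(s["tcp_pos"],4),"rot",np.round(np.degrees(s["tcp_rot"]),2),"F",np.round(s["wrist_force"],1),"open",round(s["opening"],4),round(s["grasp_force"],1))
    print("lin cm",np.round(A.inv().apply(np.array(p)-s["tcp_pos"])*100,2),"turn",np.round((A.inv()*B).as_rotvec(degrees=True),2))
E
python3 -c "
from h import *
rel([.42,.04,.23],84.9)"
```

```text
t 0.95 tcp [0.3481 0.1726 0.2314] rot [1.7999e+02 3.0000e-02 1.7501e+02] F [ 0.9  0.6 -0.8] open 0.0853 0.0
lin cm [ -8.32 -12.58   0.14] turn [0.01 0.03 0.11]
```

>>> apply_moves --linear '[[-8,-12.5,0],[-8,-12.5,0],[-8,-12.5,0],[-8,-12.5,0],[-8,-12.5,0],[-8,-12.5,0],[-8,-12.5,0],[-8,-12.5,0]]' --turn '[[0,0,0],[0,0,0],[0,0,0],[0,0,0],[0,0,0],[0,0,0],[0,0,0],[0,0,0]]' --jaw '[0,0,0,0,0,0,0,0]'

```text
t: 1.75
tcp_pos: [0.4161, 0.044, 0.2314]
tcp_rot: [3.142, 0.0, 3.056]
wrist_force: [-1.1, -0.2, -1.1]
opening: 0.0856
grasp_force: 0.0
```

```bash
python3 - <<'E'
from h import *
K=cam("wrist"); rel([.48,-.233,.23],14.2)
im,d=manip.snapshot("wrist"); cv2.imwrite("pics/w1.png",im); np.save("w1.npy",d); np.save("w1K.npy",np.r_[K[0],K[1],K[2],K[3].ravel(),K[4]])
E
```

```text
t 1.75 tcp [0.4161 0.044  0.2314] rot [1.8000e+02 1.0000e-02 1.7512e+02] F [-1.1 -0.2 -1.1] open 0.0856 0.0
lin cm [ -8.72 -27.06   0.14] turn [1.000e-02 1.000e-02 7.092e+01]
```

View pics/w1.png

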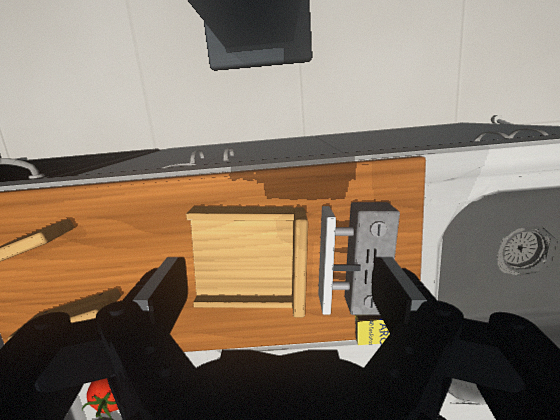

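The wrist view is clear, with the image's down direction along world +x. The tray spans columns 187–307 and rows 205–317. The plate is at about columns 320–333, the housing at 350–397, and the pointer at (345,267).

```bash
cat > m2.py <<'E'
from h import *
a=np.load("w1K.npy"); K=(a[0],a[1],a[2],a[3:12].reshape(3,3),a[12:]); d=np.load("w1.npy"); P=cloud(K,d)
im=cv2.imread("pics/w1.png"); z=P[...,2]
print("board z near",np.nanmedian(z[215:300,160:180]),"panel",np.nanmedian(z[230:290,200:280]),"fixed rail",np.nanmedian(z[230:300,298:303]),"plate",np.nanmedian(z[225:290,325:329]),"housing",np.nanmedian(z[215:300,380:390]))
g=cv2.cvtColor(im,cv2.COLOR_BGR2GRAY).astype(float); gx=cv2.Sobel(cv2.GaussianBlur(g,(0,0),1),cv2.CV_64F,1,0)
hue=cv2.cvtColor(im,cv2.COLOR_BGR2HSV)
def vline(r0,r1,c0,c1,sg,zz,name):
    pts=[]
    for r in range(r0,r1):
        s=sg*gx[r,c0:c1]; k=int(np.argmax(s))
        if 0<k<len(s)-1:
            den=s[k-1]-2*s[k]+s[k+1]; pts.append((c0+k+(0.5*(s[k-1]-s[k+1])/den if den else 0),r))
    pts=np.array(pts); c=np.polyfit(pts[:,1],pts[:,0],1); res=abs(pts[:,0]-np.polyval(c,pts[:,1])); pts=pts[res<2*np.median(res)+.3]
    w=ray(K,pts,zz)[:,:2]; v=cv2.fitLine(w.astype(np.float32),cv2.DIST_HUBER,0,1e-4,1e-4).ravel()
    if v[0]<0:v[:2]*=-1
    print(name,"dir deg",round(float(np.degrees(np.arctan2(v[1],v[0]))),2),"pt",np.round(v[2:],4),"n",len(pts),"res",round(float(np.median(res)),2),"x range",np.round([w[:,0].min(),w[:,0].max()],4)); return v
Lf=vline(222,290,186,200,1,.029,"open edge")
Pf=vline(212,308,314,325,1,.060,"plate front")
Pb=vline(215,308,327,338,-1,.060,"plate back")
Rf=vline(225,310,288,299,1,.064,"rail inner")
Ro=vline(225,310,300,312,-1,.064,"rail outer")
for nm,A,B in [("rail outer->plate",Ro,Pf),("open->rail outer",Lf,Ro),("plate thick",Pf,Pb)]:
    n=np.array([-A[1],A[0]]); print(nm, round(float((B[2:]-A[2:])@n),4))
for nm,m,zz in [("rail",np.abs(z-.064)<.007,0),("plate",np.abs(z-.060)<.007,0)]:
    m=m.copy(); 
    if nm=="rail": m[:, :290]=0; m[:,311:]=0
    else: m[:, :318]=0; m[:,336:]=0
    m[:200]=0;m[322:]=0
    q=P[m]; print(nm,[np.round(v,4) for v in cv2.minAreaRect(q[:,:2].astype(np.float32))])
cv2.imwrite("pics/w1z.png",cv2.resize(im[190:330,180:400],None,fx=3.6,fy=3.6,interpolation=cv2.INTER_CUBIC))
E
python3 m2.py
```

```text
board z near 0.016835709672342575 panel 0.030629287864866628 fixed rail 0.06567414375584923 plate 0.06138785417633619 housing 0.2508653395039166
open edge dir deg -13.25 pt [ 0.5004 -0.0743] n 46 res 1.28 x range [0.4573 0.5446]
plate front dir deg -4.41 pt [0.5431 0.081 ] n 28 res 0.69 x range [0.4479 0.5637]
plate back dir deg -5.08 pt [0.5157 0.0927] n 90 res 0.22 x range [0.4551 0.5645]
rail inner dir deg -5.24 pt [0.5079 0.0508] n 84 res 0.07 x range [0.459  0.5594]
rail outer dir deg -5.17 pt [0.5076 0.062 ] n 84 res 0.1 x range [0.46   0.5616]
rail outer->plate 0.0221
open->rail outer 0.1343
plate thick 0.0096
rail [array([0.5109, 0.0566]), array([0.0142, 0.1184]), np.float64(84.7596)]
plate [array([0.5135, 0.0895]), array([0.0123, 0.1203]), np.float64(85.0016)]
```

View pics/w1z.png

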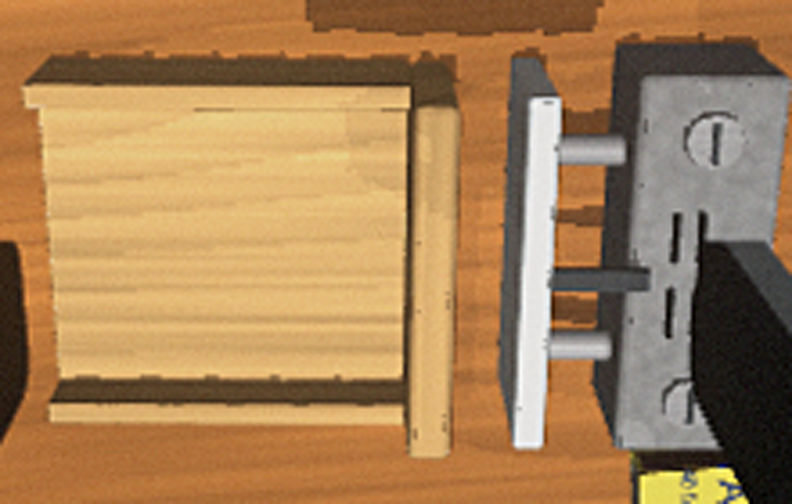

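```bash
python3 -c "
from h import *
rel([.560,-.2328,.13],14.0)"
```

```text
t 1.8 tcp [0.4162 0.0439 0.2314] rot [1.8000e+02 2.0000e-02 1.7511e+02] F [-0.3  0.7 -1. ] open 0.0855 0.0
lin cm [-16.68 -26.35  10.15] turn [1.000e-02 2.000e-02 7.111e+01]
```

>>> apply_moves --linear '[[-16.68,-26.35,10.15],[-16.68,-26.35,10.15],[-16.68,-26.35,10.15],[-16.68,-26.35,10.15],[-16.68,-26.35,10.15],[-16.68,-26.35,10.15],[-16.68,-26.35,10.15],[-16.68,-26.35,10.15]]' --turn '[[0,0,71.1],[0,0,71.1],[0,0,71.1],[0,0,71.1],[0,0,71.1],[0,0,71.1],[0,0,71.1],[0,0,71.1]]' --jaw '[0,0,0,0,0,0,0,0]'

```text
t: 2.6
tcp_pos: [0.5606, -0.2364, 0.1273]
tcp_rot: [-3.14, -0.001, 1.846]
wrist_force: [-0.3, 0.2, 0.7]
opening: 0.0853
grasp_force: 0.0
```

```bash
python3 -c "
from h import *
rel([.560,-.2328,.13],14.0)"
```

```text
t 2.6 tcp [ 0.5606 -0.2364  0.1273] rot [-1.7990e+02 -7.0000e-02  1.0579e+02] F [-0.3  0.2  0.7] open 0.0853 0.0
lin cm [ 0.36  0.04 -0.27] turn [-0.1  -0.07  1.79]
```

>>> apply_moves --linear '[[0,0,0],[0,0,3],[0,0,6],[0,0,8],[0,0,9],[0,0,9.5],[0,0,9.5],[0,0,9.5]]' --turn '[[0,0,2.4],[0,0,2.4],[0,0,2.4],[0,0,2.4],[0,0,2.4],[0,0,2.4],[0,0,2.4],[0,0,2.4]]' --jaw '[0,0,0,0,0,0,0,0]'

```text
t: 3.4
tcp_pos: [0.5603, -0.2343, 0.0358]
tcp_rot: [3.141, 0.001, 1.813]
wrist_force: [-0.9, -0.2, 0.5]
opening: 0.0852
grasp_force: 0.0
```

```bash
python3 - <<'E'
from h import *
rel([.560,-.2328,.034],14.0)
im,d=manip.snapshot("wrist"); cv2.imwrite("pics/w2.png",im)
E
```

```text
t 3.4 tcp [ 0.5603 -0.2343  0.0358] rot [1.7994e+02 6.0000e-02 1.0386e+02] F [-0.9 -0.2  0.5] open 0.0852 0.0
lin cm [0.15 0.   0.18] turn [ 0.06  0.06 -0.14]
```

View pics/w2.png

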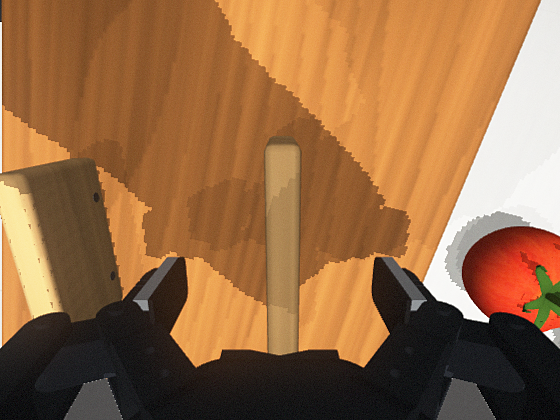

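The rail is centred between the fingers at column 282 and parallel to the pads, with its near end at about row 145. I'll close now.

>>> apply_moves --linear '[[0,0,0],[0,0,0],[0,0,0],[0,0,0],[0,0,0],[0,0,0],[0,0,0],[0,0,0]]' --turn '[[0,0,0],[0,0,0],[0,0,0],[0,0,0],[0,0,0],[0,0,0],[0,0,0],[0,0,0]]' --jaw '[255,255,255,255,255,255,255,255]'

```text
t: 4.25
tcp_pos: [0.5598, -0.2342, 0.0349]
tcp_rot: [3.141, 0.0, 1.812]
wrist_force: [-0.2, -0.3, 2.0]
opening: 0.0131
grasp_force: 58.9
```

```bash
python3 - <<'E'
from h import *
rel([.560,-.2328,.08],14.0)
K=cam("wrist"); s=manip.read_state(); A=R.from_euler('xyz',s["tcp_rot"])
im,d=manip.snapshot("wrist"); cv2.imwrite("pics/w3.png",im); P=cloud(K,d)
q=(P-s["tcp_pos"])@A.as_matrix()   # tool coords
m=(abs(q[...,1])<.02)&(abs(P[...,2]-.064)<.008)&(q[...,0]>.0); v,u=np.nonzero(m); print("near end rows",v.min(),"q x pct",np.percentile(q[m][:,0],[50,95,99,100]),"q z",np.median(q[m][:,2]),"y",np.percentile(q[m][:,1],[2,98]))
E
```

```text
t 4.25 tcp [ 0.5598 -0.2342  0.0349] rot [1.7999e+02 1.0000e-02 1.0384e+02] F [-0.2 -0.3  2. ] open 0.0131 58.9
lin cm [ 0.13  0.05 -4.51] turn [ 0.01  0.01 -0.16]
near end rows 142 q x pct [0.02669195 0.05537364 0.05756412 0.05803878] q z -0.030311691244675212 y [-0.01589303  0.01597462]
```

```bash
python3 -c "
from h import *
rel([.4968,-.0934,.10],84.85)"
```

```text
t 4.3 tcp [ 0.5598 -0.2342  0.0349] rot [1.7999e+02 1.0000e-02 1.0384e+02] F [ 0.  -0.6  2.6] open 0.0127 58.9
lin cm [15.17 -2.75 -6.51] turn [ 0.000e+00  2.000e-02 -7.101e+01]
```

>>> apply_moves --linear '[[0,0,-2],[0,0,-5],[2,0,-6.5],[5,-1,-6.5],[8,-1.5,-6.5],[11,-2,-6.5],[13.5,-2.5,-6.5],[15.2,-2.7,-6.5]]' --turn '[[0,0,0],[0,0,0],[0,0,-8],[0,0,-16],[0,0,-24],[0,0,-32],[0,0,-40],[0,0,-48]]' --jaw '[255,255,255,255,255,255,255,255]'

```text
t: 5.1
tcp_pos: [0.4959, -0.0914, 0.0996]
tcp_rot: [3.142, -0.001, 2.657]
wrist_force: [1.0, -0.3, -0.1]
opening: 0.013
grasp_force: 58.5
```

>>> apply_moves --linear '[[0,0,0],[0,0,0],[0,0,0],[0,0,0],[0,0,0],[0,0,0],[0,0,0],[0,0,0]]' --turn '[[0,0,-8],[0,0,-16],[0,0,-20],[0,0,-23],[0,0,-23],[0,0,-23],[0,0,-23],[0,0,-23]]' --jaw '[255,255,255,255,255,255,255,255]'

```text
t: 5.9
tcp_pos: [0.4971, -0.093, 0.0997]
tcp_rot: [3.142, -0.0, 3.051]
wrist_force: [-0.3, -0.1, -1.2]
opening: 0.0136
grasp_force: 58.5
```

```bash
python3 - <<'E'
from h import *
rel([.4968,-.0934,.10],84.85)
K=cam("wrist")
im,d=manip.snapshot("wrist"); cv2.imwrite("pics/w4.png",im); np.save("w4.npy",d); np.save("w4K.npy",np.r_[K[0],K[1],K[2],K[3].ravel(),K[4]])
E
```

```text
t 5.9 tcp [ 0.4971 -0.093   0.0997] rot [ 1.800e+02 -1.000e-02  1.748e+02] F [-0.3 -0.1 -1.2] open 0.0136 58.5
lin cm [ 0.02 -0.04 -0.03] turn [ 0.   -0.01 -0.05]
```

View pics/w4.png

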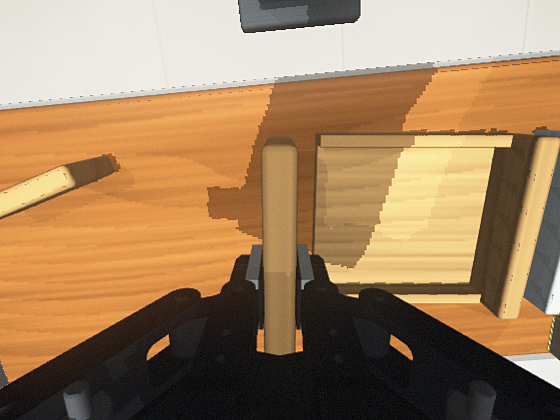

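The held rail is upright and parallel to the tray's open edge, at columns 263–297 with its near end at about row 140. The tray's open edge is at about column 316, and its near side wall at about row 134–148.

```bash
cat > m4.py <<'E'
from h import *
a=np.load("w4K.npy"); K=(a[0],a[1],a[2],a[3:12].reshape(3,3),a[12:]); im=cv2.imread("pics/w4.png"); d=np.load("w4.npy"); P=cloud(K,d)
s=manip.read_state(); A=R.from_euler('xyz',s["tcp_rot"]).as_matrix(); T=np.array(s["tcp_pos"])
w=lambda q:np.array(q)@A.T+T
print("proj end top/bottom for 58,60", [np.round(proj(K,w([[x,0,-.030],[x,0,.019]])),1).tolist() for x in (.058,.06)])
g=cv2.GaussianBlur(cv2.cvtColor(im,cv2.COLOR_BGR2GRAY).astype(float),(0,0),.8)
print("col 280 rows 130-155",g[130:156,275:286].mean(1).astype(int).tolist())
print("col 400 rows 125-155",g[125:156,440:460].mean(1).astype(int).tolist())
print("row 200 cols 255-325",g[195:205,255:325].mean(0).astype(int).tolist())
tool=lambda p:(p-T)@A
q=tool(P); print("rail top depth tool z",np.round(np.nanmedian(q[170:230,275:285,2]),4),"wall top z",np.nanmedian(P[138:145,420:470,2]),"panel z",np.nanmedian(P[160:250,330:390,2]))
# tray edges in tool frame
E=lambda uv,z:np.round(tool(ray(K,uv,z))[:,:2]*1000,1).tolist()
gx=cv2.Sobel(g,cv2.CV_64F,1,0); gy=cv2.Sobel(g,cv2.CV_64F,0,1)
rows=np.arange(160,240,8)
print("open edge tool", E([(308+np.argmax(abs(gx[r-2:r+3,308:325]).sum(0)),r) for r in rows],.029))
cols=np.arange(330,500,20)
print("near wall outer", E([(c,126+np.argmax(gy[126:142,c-2:c+3].sum(1))) for c in cols],.044))
print([(int(c),126+int(np.argmax(gy[126:142,c-2:c+3].sum(1)))) for c in cols])
zt=T[2]+.030
print("rail R/L edge tool", E([(289+np.argmax(abs(gx[r-2:r+3,289:303]).sum(0)),r) for r in rows],zt),E([(256+np.argmax(abs(gx[r-2:r+3,256:270]).sum(0)),r) for r in rows],zt))
print("rail end rows 140,147", E([(280,138),(280,141),(280,147)],zt))
E
python3 m4.py
```

```text
proj end top/bottom for 58,60 [[[285.8, 148.7], [283.8, 138.9]], [[285.8, 143.1], [283.8, 134.9]]]
col 280 rows 130-155 [99, 98, 98, 98, 98, 98, 93, 88, 85, 83, 83, 83, 82, 83, 92, 107, 123, 134, 139, 141, 143, 146, 149, 151, 151, 151]
col 400 rows 125-155 [164, 165, 166, 166, 156, 137, 118, 98, 83, 96, 151, 198, 213, 216, 218, 221, 223, 224, 224, 225, 222, 200, 178, 200, 219, 222, 221, 222, 223, 224, 225]
row 200 cols 255-325 [105, 106, 106, 106, 105, 102, 96, 101, 116, 127, 132, 137, 142, 147, 150, 151, 151, 151, 152, 152, 152, 151, 150, 150, 149, 149, 149, 149, 148, 148, 148, 149, 149, 151, 152, 152, 149, 142, 135, 128, 118, 102, 91, 92, 95, 96, 96, 97, 96, 96, 97, 97, 97, 97, 97, 97, 97, 92, 80, 72, 86, 115, 131, 132, 131, 131, 131, 132, 131, 132]
rail top depth tool z -0.0307 wall top z 0.04574126384823696 panel z 0.0306169720074337
open edge tool [[40.1, 23.6], [34.6, 23.1], [29.0, 23.3], [23.3, 23.5], [17.5, 23.6], [11.7, 23.8], [5.7, 23.3], [-0.3, 23.5], [-6.4, 23.7], [-12.6, 23.8]]
near wall outer [[57.7, 29.4], [57.7, 41.9], [57.7, 54.4], [57.7, 66.9], [57.7, 79.4], [57.7, 91.9], [57.6, 104.4], [57.6, 116.9], [57.6, 129.4]]
[(330, 135), (350, 135), (370, 135), (390, 135), (410, 135), (430, 135), (450, 135), (470, 135), (490, 135)]
rail R/L edge tool [[53.9, 3.7], [51.0, 3.8], [48.0, 3.8], [45.0, 3.9], [41.9, 3.9], [38.8, 4.0], [35.7, 3.6], [32.5, 3.7], [29.2, 3.7], [25.9, 3.7]] [[53.9, -8.7], [51.0, -8.7], [48.0, -8.8], [45.0, -8.8], [41.9, -8.5], [38.8, -8.5], [35.7, -8.6], [32.5, -8.6], [29.2, -8.7], [25.9, -8.3]]
rail end rows 140,147 [[61.8, -2.1], [60.7, -2.1], [58.6, -2.1]]
```

>>> apply_moves --linear '[[-0.14,0,1],[-0.14,0,3],[-0.14,0,5],[-0.14,0,6],[-0.14,0,6.3],[-0.14,0,6.5],[-0.14,0,6.5],[-0.14,0,6.5]]' --turn '[[0,0,0],[0,0,0],[0,0,0],[0,0,0],[0,0,0],[0,0,0],[0,0,0],[0,0,0]]' --jaw '[255,255,255,255,255,255,255,255]'

```text
t: 6.75
tcp_pos: [0.499, -0.0933, 0.0354]
tcp_rot: [-3.141, 0.001, 3.052]
wrist_force: [-0.1, -0.6, -0.5]
opening: 0.0131
grasp_force: 58.5
```

>>> apply_moves --linear '[[0,0,0.05],[0,0,0.05],[0,0.4,0.1],[0,0.8,0.1],[0,1.1,0.1],[0,1.4,0.1],[0,1.4,0.1],[0,1.4,0.1]]' --turn '[[0,0,0],[0,0,0],[0,0,0],[0,0,0],[0,0,0],[0,0,0],[0,0,0],[0,0,0]]' --jaw '[255,255,255,255,255,255,255,255]'

```text
t: 7.55
tcp_pos: [0.5008, -0.0798, 0.0349]
tcp_rot: [-3.14, 0.003, 3.051]
wrist_force: [-0.6, -1.5, 7.8]
opening: 0.0132
grasp_force: 59.9
```

```bash
python3 - <<'E'
from h import *
rel([.4984,-.0755,.0345],84.85)
K=cam("wrist")
im,d=manip.snapshot("wrist"); cv2.imwrite("pics/w5.png",im[100:360,220:560]); cv2.imwrite("pics/w5f.png",im); np.save("w5.npy",d); np.save("w5K.npy",np.r_[K[0],K[1],K[2],K[3].ravel(),K[4]])
im,d=manip.snapshot("side"); cv2.imwrite("pics/s5.png",im)
a=cv2.resize(cv2.imread("pics/w5.png"),(520,400)); b=cv2.resize(im[220:360,220:350],(371,400),interpolation=cv2.INTER_CUBIC)
cv2.imwrite("pics/c5.png",cv2.resize(np.hstack([a,b]),(800,359)))
E
```

```text
t 7.55 tcp [ 0.5008 -0.0798  0.0349] rot [-1.7992e+02  1.5000e-01  1.7483e+02] F [-0.6 -1.5  7.8] open 0.0132 59.9
lin cm [0.28 0.4  0.04] turn [-0.08  0.15 -0.02]
```

View pics/c5.png

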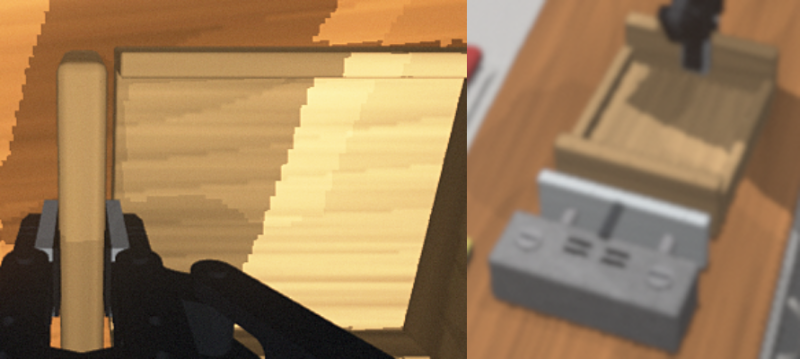

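The rail is standing on the board (about 8 N down), with roughly a 4 mm gap to the open edge. Its near end is close to level with the side wall. I'll check that level next.

```bash
cat > m5.py <<'E'
from h import *
import sys
n=sys.argv[1]; r0=int(sys.argv[2]) if len(sys.argv)>2 else 330
a=np.load(n+"K.npy"); K=(a[0],a[1],a[2],a[3:12].reshape(3,3),a[12:]); im=cv2.imread(f"pics/{n}f.png")
s=manip.read_state(); A=R.from_euler('xyz',s["tcp_rot"]).as_matrix(); T=np.array(s["tcp_pos"])
g=cv2.GaussianBlur(cv2.cvtColor(im,cv2.COLOR_BGR2GRAY).astype(float),(0,0),.8); gy=cv2.Sobel(g,cv2.CV_64F,0,1); gx=cv2.Sobel(g,cv2.CV_64F,1,0)
def sub(v,o):
    k=int(np.argmax(v)); 
    return o+k+(0.5*(v[k-1]-v[k+1])/(v[k-1]-2*v[k]+v[k+1]) if 0<k<len(v)-1 else 0)
E=lambda uv,z:np.round(((ray(K,uv,z)-T)@A)[:,:2]*1000,1).tolist()
print("rail end top", E([(c,sub(gy[128:160,c-2:c+3].sum(1),128)) for c in (272,278,284,290)],T[2]+.030))
print("wall outer", E([(c,sub(gy[120:150,c-2:c+3].sum(1),120)) for c in (320,350,380,410)],.044))
rows=range(170,235,10)
print("rail right", E([(sub(-gx[r-2:r+3,287:302].sum(0),287),r) for r in rows],T[2]+.030))
print("open edge", E([(sub(gx[r-2:r+3,297:312].sum(0),297),r) for r in rows],.029))
print(g[120:160,284].astype(int).tolist(), g[200,285:315].astype(int).tolist())
E
python3 m5.py w5
```

```text
rail end top [[59.2, -5.0], [59.2, -2.8], [59.3, -0.7], [59.1, 1.5]]
wall outer [[60.4, 14.8], [60.4, 27.5], [60.4, 40.2], [60.4, 52.9]]
rail right [[50.2, 3.9], [46.5, 3.8], [42.7, 3.8], [38.8, 3.8], [34.9, 3.8], [30.8, 3.8], [26.7, 3.8]]
open edge [[44.2, 9.8], [39.2, 9.9], [34.2, 9.9], [29.1, 9.8], [23.9, 9.9], [18.7, 9.9], [13.3, 9.9]]
[111, 110, 108, 107, 106, 105, 103, 102, 100, 99, 99, 100, 100, 101, 102, 100, 95, 92, 89, 87, 86, 86, 85, 86, 95, 112, 130, 142, 146, 147, 149, 153, 156, 158, 159, 159, 159, 158, 158, 158] [157, 158, 158, 159, 161, 160, 156, 151, 145, 139, 128, 110, 96, 95, 97, 97, 90, 80, 90, 117, 139, 148, 148, 147, 146, 147, 153, 161, 163, 163]
```

>>> apply_moves --linear '[[0,0,-0.06],[0.06,0,-0.06],[0.12,0,-0.06],[0.12,0,-0.06],[0.12,0,-0.06],[0.12,0,-0.06],[0.12,0,-0.06],[0.12,0,-0.06]]' --turn '[[0,0,0],[0,0,0],[0,0,0],[0,0,0],[0,0,0],[0,0,0],[0,0,0],[0,0,0]]' --jaw '[255,255,255,255,255,255,255,255]'

```text
t: 8.45
tcp_pos: [0.4994, -0.0792, 0.0349]
tcp_rot: [-3.141, 0.002, 3.052]
wrist_force: [2.0, -1.4, 5.7]
opening: 0.0129
grasp_force: 59.5
```

```bash
cat > look.py <<'E'
from h import *
import sys
n=sys.argv[1]; rel([.4984,-.0755,.0345],84.85); K=cam("wrist")
im,d=manip.snapshot("wrist"); cv2.imwrite(f"pics/{n}f.png",im); np.save(n+"K.npy",np.r_[K[0],K[1],K[2],K[3].ravel(),K[4]])
E
python3 look.py w6; python3 m5.py w6
```

```text
t 8.45 tcp [ 0.4994 -0.0792  0.0349] rot [-1.7999e+02  1.0000e-01  1.7484e+02] F [ 2.  -1.4  5.7] open 0.0129 59.5
lin cm [0.13 0.36 0.04] turn [-0.01  0.1  -0.01]
rail end top [[59.2, -5.0], [59.2, -2.8], [59.2, -0.7], [59.0, 1.5]]
wall outer [[59.0, 14.9], [59.0, 27.6], [58.9, 40.4], [58.9, 53.1]]
rail right [[50.2, 3.9], [46.5, 3.9], [42.7, 3.9], [38.8, 3.8], [34.8, 3.8], [30.8, 3.8], [26.7, 3.8]]
open edge [[44.1, 9.4], [39.2, 9.5], [34.2, 9.5], [29.1, 9.4], [23.9, 9.5], [18.6, 9.5], [13.2, 9.5]]
[113, 112, 111, 110, 109, 109, 108, 106, 106, 105, 102, 101, 101, 100, 99, 97, 92, 90, 88, 86, 86, 86, 84, 86, 97, 112, 129, 141, 146, 149, 151, 154, 157, 159, 159, 159, 159, 159, 159, 160] [157, 157, 158, 160, 162, 161, 158, 151, 145, 137, 127, 110, 94, 90, 93, 88, 81, 90, 116, 140, 152, 153, 152, 151, 152, 158, 167, 169, 168, 168]
```

The ends are level to about 0.2 mm and the faces are parallel. I'll slide the rail onto the tray and start pushing.

>>> apply_moves --linear '[[0,0.2,-0.03],[0,0.4,-0.03],[0,0.6,-0.03],[0,0.9,-0.03],[0,1.2,-0.03],[0,1.5,-0.03],[0,1.8,-0.03],[0,2.0,-0.03]]' --turn '[[0,0,0],[0,0,0],[0,0,0],[0,0,0],[0,0,0],[0,0,0],[0,0,0],[0,0,0]]' --jaw '[255,255,255,255,255,255,255,255]'

```text
t: 9.3
tcp_pos: [0.5004, -0.0599, 0.0349]
tcp_rot: [-3.139, 0.0, 3.051]
wrist_force: [0.0, -6.2, 5.7]
opening: 0.0133
grasp_force: 59.5
```

```bash
python3 look.py w7; python3 m5.py w7
```

```text
t 9.3 tcp [ 0.5004 -0.0599  0.0349] rot [-1.7988e+02  1.0000e-02  1.7481e+02] F [ 0.  -6.2  5.7] open 0.0133 59.5
lin cm [ 0.06 -1.58  0.05] turn [-0.12  0.01 -0.04]
rail end top [[59.2, -5.2], [59.2, -3.1], [59.2, -0.9], [59.1, 1.3]]
wall outer [[58.2, 14.7], [58.2, 27.5], [58.2, 40.2], [58.1, 52.9]]
rail right [[50.2, 3.4], [46.4, 3.3], [42.6, 3.3], [38.7, 3.2], [34.8, 3.3], [30.8, 3.4], [26.7, 3.3]]
open edge [[44.1, 6.6], [39.2, 6.6], [34.2, 6.6], [29.1, 6.5], [23.9, 6.6], [18.6, 6.7], [13.2, 6.4]]
[112, 110, 108, 107, 108, 108, 107, 105, 102, 100, 98, 98, 99, 99, 99, 100, 96, 92, 89, 86, 85, 86, 86, 86, 97, 114, 130, 142, 147, 148, 150, 153, 157, 159, 158, 157, 157, 157, 158, 158] [158, 158, 159, 160, 161, 161, 158, 151, 143, 135, 124, 112, 118, 146, 156, 156, 155, 155, 155, 155, 156, 156, 156, 156, 155, 156, 160, 169, 173, 172]
```

Flush contact now (about 6 N), but the rail protrudes about 1 mm at the near end. I'll back off slightly, correct it and press again.

>>> apply_moves --linear '[[0,-0.3,-0.03],[0,-0.6,-0.03],[-0.1,-0.6,-0.03],[-0.12,-0.6,-0.03],[-0.12,-0.4,-0.03],[-0.12,-0.2,-0.03],[-0.12,0,-0.03],[-0.12,0.2,-0.03]]' --turn '[[0,0,0],[0,0,0],[0,0,0],[0,0,0],[0,0,0],[0,0,0],[0,0,0],[0,0,0]]' --jaw '[255,255,255,255,255,255,255,255]'

```text
t: 10.15
tcp_pos: [0.5018, -0.0576, 0.0349]
tcp_rot: [-3.141, -0.0, 3.051]
wrist_force: [-0.0, -3.9, 1.7]
opening: 0.0127
grasp_force: 59.1
```

```bash
python3 look.py w8; python3 m5.py w8
```

```text
t 10.15 tcp [ 0.5018 -0.0576  0.0349] rot [-1.7994e+02 -1.0000e-02  1.7482e+02] F [-0.  -3.9  1.7] open 0.0127 59.1
lin cm [ 0.17 -1.81  0.04] turn [-0.06 -0.01 -0.03]
rail end top [[59.1, -5.3], [59.1, -3.1], [59.1, -1.0], [59.1, 1.2]]
wall outer [[59.4, 14.6], [59.4, 27.3], [59.3, 40.0], [59.3, 52.7]]
rail right [[50.2, 3.3], [46.5, 3.3], [42.7, 3.2], [38.8, 3.2], [34.8, 3.2], [30.8, 3.2], [26.7, 3.3]]
open edge [[44.1, 6.5], [39.2, 6.6], [34.2, 6.6], [29.1, 6.4], [23.9, 6.5], [18.6, 6.6], [13.2, 6.3]]
[107, 107, 108, 107, 105, 103, 100, 99, 98, 98, 98, 99, 99, 101, 102, 101, 98, 93, 89, 86, 86, 86, 84, 87, 96, 110, 128, 141, 146, 148, 151, 154, 157, 157, 157, 158, 158, 158, 158, 157] [158, 158, 159, 160, 160, 160, 156, 150, 144, 136, 125, 112, 116, 141, 152, 151, 150, 150, 150, 149, 149, 149, 150, 150, 150, 151, 156, 164, 168, 168]
```

>>> apply_moves --linear '[[0,0.2,0],[0,0.4,0],[0,0.6,0],[0,0.8,0],[0,0.9,0],[0,1.0,0],[0,1.1,0],[0,1.1,0]]' --turn '[[0,0,0],[0,0,0],[0,0,0],[0,0,0],[0,0,0],[0,0,0],[0,0,0],[0,0,0]]' --jaw '[255,255,255,255,255,255,255,255]'

```text
t: 11.0
tcp_pos: [0.5029, -0.0473, 0.0349]
tcp_rot: [-3.139, 0.0, 3.051]
wrist_force: [0.0, -9.9, 0.4]
opening: 0.0132
grasp_force: 58.8
```

```bash
python3 look.py w9; python3 m5.py w9; python3 - <<'E'
from h import *
im,d=manip.snapshot("side"); cv2.imwrite("pics/s9.png",im)
w=cv2.imread("pics/w9f.png"); 
a=cv2.resize(w[100:360,220:560],(400,306)); b=cv2.resize(im[255:360,220:325],(400,400),interpolation=cv2.INTER_CUBIC)
c=np.zeros((400,800,3),np.uint8); c[:306,:400]=a; c[:,400:]=b; cv2.imwrite("pics/c9.png",c)
E
```

```text
t 11.0 tcp [ 0.5029 -0.0473  0.0349] rot [-1.7986e+02  1.0000e-02  1.7481e+02] F [ 0.  -9.9  0.4] open 0.0132 58.8
lin cm [ 0.19 -2.85  0.05] turn [-0.14  0.01 -0.04]
rail end top [[59.2, -5.0], [59.3, -2.8], [59.3, -0.7], [59.1, 1.5]]
wall outer [[59.5, 14.9], [59.5, 27.6], [59.5, 40.3], [59.5, 53.0]]
rail right [[50.2, 3.4], [46.5, 3.4], [42.7, 3.5], [38.8, 3.4], [34.9, 3.5], [30.8, 3.5], [26.7, 3.5]]
open edge [[44.2, 6.7], [39.2, 6.6], [34.2, 6.7], [29.1, 6.7], [23.9, 6.8], [18.7, 6.6], [13.3, 6.7]]
[106, 105, 103, 101, 99, 98, 97, 98, 98, 99, 100, 101, 101, 102, 104, 103, 98, 92, 89, 87, 87, 87, 86, 87, 96, 113, 130, 141, 146, 148, 150, 154, 158, 160, 160, 160, 159, 159, 159, 159] [157, 159, 160, 161, 161, 160, 155, 147, 141, 134, 122, 110, 118, 141, 150, 150, 150, 150, 150, 150, 150, 150, 150, 151, 152, 157, 166, 169, 167, 167]
```

View pics/c9.png

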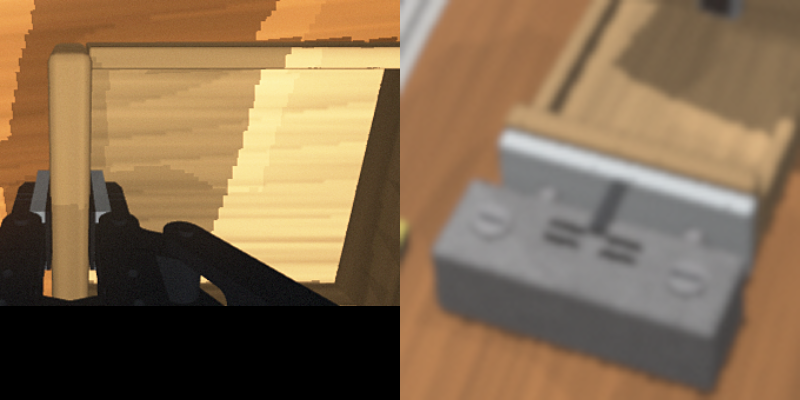

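The tray is pressed against the plate, and the rail is flush with its ends level. In the crop, the pointer tip at (597,235) is only just at the first ridge, so I'll push about 6 mm more.

>>> apply_moves --linear '[[0,0.1,0.03],[0,0.2,0.03],[0,0.3,0.03],[0,0.4,0.03],[0,0.5,0.03],[0,0.57,0.03],[0,0.57,0.03],[0,0.57,0.03]]' --turn '[[0,0,0],[0,0,0],[0,0,0],[0,0,0],[0,0,0],[0,0,0],[0,0,0],[0,0,0]]' --jaw '[255,255,255,255,255,255,255,255]'

```text
t: 11.9
tcp_pos: [0.5034, -0.0428, 0.035]
tcp_rot: [-3.137, 0.0, 3.05]
wrist_force: [-2.1, -15.1, 2.8]
opening: 0.0132
grasp_force: 59.4
```

```bash
cat > l2.py <<'E'
import sys,subprocess
from h import *
n=sys.argv[1]
im,d=manip.snapshot("side"); sc,_=manip.snapshot("scene")
b=cv2.resize(im[270:340,235:320],(510,420),interpolation=cv2.INTER_CUBIC); a=cv2.resize(sc[160:200,180:208],(280,400),interpolation=cv2.INTER_CUBIC)
c=np.zeros((420,800,3),np.uint8); c[:,:510]=b; c[:400,515:795]=a; cv2.imwrite(f"pics/c{n}.png",c)
K=cam("side"); P=cloud(K,d); m=(abs(P[...,2]-.060)<.005)&(P[...,0]>.44)&(P[...,0]<.59)&(im.min(2)>150)&(P[...,1]>.07)&(P[...,1]<.14)
q=P[m][:,:2]; print("plate top (rest ref from side0)",len(q),np.round(q.mean(0),4), cv2.minAreaRect(q.astype(np.float32)))
im0=cv2.imread("pics/side0.png"); P0=cloud(K,np.load("side0.npy")); m=(abs(P0[...,2]-.060)<.005)&(P0[...,0]>.44)&(P0[...,0]<.59)&(im0.min(2)>150)&(P0[...,1]>.07)&(P0[...,1]<.14)
q0=P0[m][:,:2]; print(len(q0),np.round(q0.mean(0),4),cv2.minAreaRect(q0.astype(np.float32)))
print("pressed", (q.mean(0)-q0.mean(0))@[.0898,.996])
E
python3 look.py w10; python3 m5.py w10|head -3; python3 l2.py 10
```

```text
t 11.9 tcp [ 0.5034 -0.0428  0.035 ] rot [-1.7972e+02  2.0000e-02  1.7477e+02] F [ -2.1 -15.1   2.8] open 0.0132 59.4
lin cm [ 0.2  -3.31  0.06] turn [-0.28  0.02 -0.08]
rail end top [[59.2, -5.0], [59.3, -2.8], [59.3, -0.7], [59.1, 1.5]]
wall outer [[59.5, 14.9], [59.5, 27.6], [59.5, 40.3], [59.5, 53.0]]
rail right [[50.2, 3.3], [46.5, 3.3], [42.7, 3.4], [38.8, 3.4], [34.8, 3.4], [30.8, 3.3], [26.7, 3.4]]
plate top (rest ref from side0) 374 [0.5153 0.1049] ((0.5138159394264221, 0.11890216916799545), (0.0478227324783802, 0.1190766766667366), 86.44866180419922)
325 [0.5125 0.0947] ((0.5131795406341553, 0.11276701092720032), (0.05435293912887573, 0.11900638043880463), 85.45474243164062)
pressed 0.010494295524634309
```

View pics/c10.png

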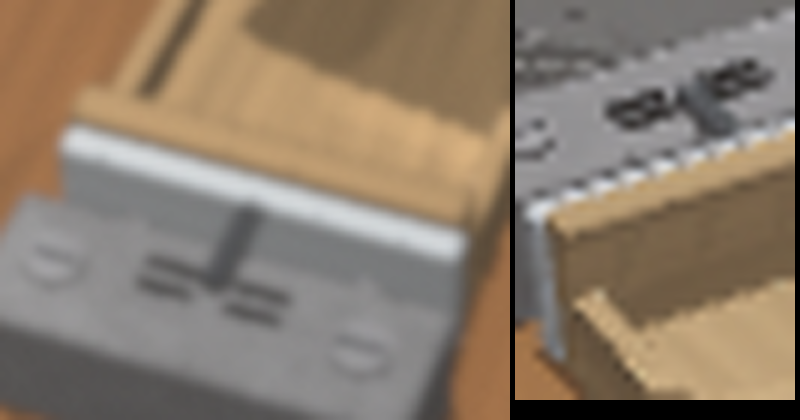

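The pointer tip at (218,290) stands between the ridges, whose lines pass about 283 and 304 there, so the plate is in about 11 mm. I'll add a little and then hold for over three seconds.

>>> apply_moves --linear '[[0,0.04,0],[0,0.08,0],[0,0.08,0],[0,0.08,0],[0,0.08,0],[0,0.08,0],[0,0.08,0],[0,0.08,0]]' --turn '[[0,0,0],[0,0,0],[0,0,0],[0,0,0],[0,0,0],[0,0,0],[0,0,0],[0,0,0]]' --jaw '[255,255,255,255,255,255,255,255]'

```text
t: 12.85
tcp_pos: [0.5035, -0.0422, 0.0349]
tcp_rot: [-3.136, 0.0, 3.05]
wrist_force: [-2.1, -16.6, 3.4]
opening: 0.0131
grasp_force: 59.4
```

>>> apply_moves --linear '[[0,0,0],[0,0,0],[0,0,0],[0,0,0],[0,0,0],[0,0,0],[0,0,0],[0,0,0]]' --turn '[[0,0,0],[0,0,0],[0,0,0],[0,0,0],[0,0,0],[0,0,0],[0,0,0],[0,0,0]]' --jaw '[255,255,255,255,255,255,255,255]'

```text
t: 13.65
tcp_pos: [0.5034, -0.0422, 0.035]
tcp_rot: [-3.136, 0.0, 3.05]
wrist_force: [-2.6, -17.4, 2.9]
opening: 0.0128
grasp_force: 59.4
```

>>> apply_moves --linear '[[0,0,0],[0,0,0],[0,0,0],[0,0,0],[0,0,0],[0,0,0],[0,0,0],[0,0,0]]' --turn '[[0,0,0],[0,0,0],[0,0,0],[0,0,0],[0,0,0],[0,0,0],[0,0,0],[0,0,0]]' --jaw '[255,255,255,255,255,255,255,255]'

```text
t: 14.45
tcp_pos: [0.5035, -0.0422, 0.035]
tcp_rot: [-3.136, 0.0, 3.05]
wrist_force: [-1.3, -16.9, 2.7]
opening: 0.0128
grasp_force: 59.4
```

```bash
python3 look.py w11; python3 m5.py w11|head -3; python3 l2.py 11
```

```text
t 14.45 tcp [ 0.5035 -0.0422  0.035 ] rot [-1.7970e+02  2.0000e-02  1.7476e+02] F [ -1.3 -16.9   2.7] open 0.0128 59.4
lin cm [ 0.2  -3.37  0.06] turn [-0.3   0.02 -0.09]
rail end top [[59.2, -5.0], [59.3, -2.8], [59.3, -0.6], [59.1, 1.5]]
wall outer [[59.5, 14.9], [59.5, 27.6], [59.5, 40.3], [59.5, 53.0]]
rail right [[50.2, 3.4], [46.5, 3.4], [42.7, 3.5], [38.8, 3.4], [34.8, 3.5], [30.8, 3.3], [26.7, 3.4]]
plate top (rest ref from side0) 373 [0.5149 0.1055] ((0.5129955410957336, 0.11685676127672195), (0.046091221272945404, 0.11835180222988129), 89.72505950927734)
325 [0.5125 0.0947] ((0.5131795406341553, 0.11276701092720032), (0.05435293912887573, 0.11900638043880463), 85.45474243164062)
pressed 0.010999101254280837
```

View pics/c11.png

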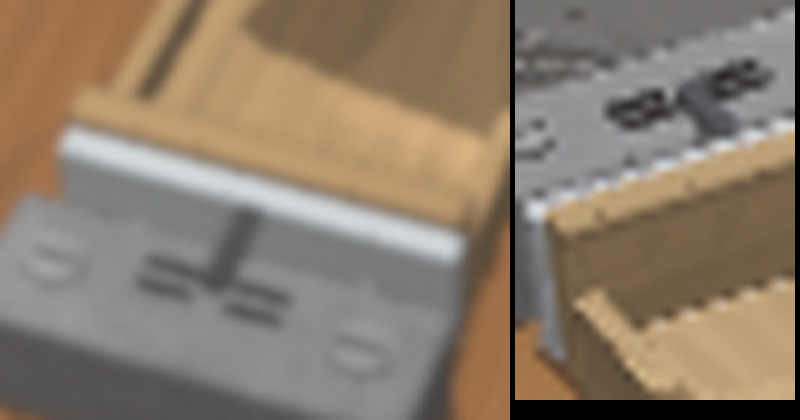

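The pointer tip is about midway between the ridges and the readings are steady. I'll keep holding.

>>> apply_moves --linear '[[0,0,0],[0,0,0],[0,0,0],[0,0,0],[0,0,0],[0,0,0],[0,0,0],[0,0,0]]' --turn '[[0,0,0],[0,0,0],[0,0,0],[0,0,0],[0,0,0],[0,0,0],[0,0,0],[0,0,0]]' --jaw '[255,255,255,255,255,255,255,255]'

```text
t: 15.4
tcp_pos: [0.5034, -0.0422, 0.0349]
tcp_rot: [-3.136, 0.0, 3.05]
wrist_force: [-2.0, -17.4, 3.4]
opening: 0.0131
grasp_force: 59.4
```

>>> apply_moves --linear '[[0,0,0],[0,0,0],[0,0,0],[0,0,0],[0,0,0],[0,0,0],[0,0,0],[0,0,0]]' --turn '[[0,0,0],[0,0,0],[0,0,0],[0,0,0],[0,0,0],[0,0,0],[0,0,0],[0,0,0]]' --jaw '[255,255,255,255,255,255,255,255]'

```text
t: 16.2
tcp_pos: [0.5034, -0.0422, 0.0349]
tcp_rot: [-3.136, 0.0, 3.05]
wrist_force: [-2.7, -16.9, 3.0]
opening: 0.0131
grasp_force: 59.4
```

>>> apply_moves --linear '[[0,0,0],[0,0,0],[0,0,0],[0,0,0],[0,0,0],[0,0,0],[0,0,0],[0,0,0]]' --turn '[[0,0,0],[0,0,0],[0,0,0],[0,0,0],[0,0,0],[0,0,0],[0,0,0],[0,0,0]]' --jaw '[255,255,255,255,255,255,255,255]'

```text
t: 17.0
tcp_pos: [0.5035, -0.0422, 0.0349]
tcp_rot: [-3.136, 0.0, 3.05]
wrist_force: [-2.2, -16.9, 3.5]
opening: 0.0133
grasp_force: 59.4
```

```bash
python3 -c "
from h import *
rel([.4984,-.0755,.0345],84.85); print(manip.hand_in())"
```

```text
t 17.0 tcp [ 0.5035 -0.0422  0.0349] rot [-1.7970e+02  2.0000e-02  1.7476e+02] F [ -2.2 -16.9   3.5] open 0.0133 59.4
lin cm [ 0.2  -3.36  0.06] turn [-0.3   0.02 -0.09]
the job is handed in; nothing more can be done
None
```

I handed the job in at 17 s: the long rail is held flush on the tray's open edge with its near end within about 0.3 mm of the tray's side, and the pointer stood between the two ridges (plate in about 11 mm) through more than 4 s of steady push.

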